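# Start the dehumidifier and lock the drying rail one hole nearer

### The arm

A 6-joint arm with a two-finger parallel gripper is mounted at the origin on the work surface. World frame = base frame: x ahead of the robot, y to its left, z up, the work surface at z = 0. Lengths are in m, angles in rad, forces in N, time in s.
With the tool pointing down it reaches from about 0.25 to 0.85 m from the base axis. Payload 12.5 kg.
Tool frame: the origin (TCP) lies on the centre line of the jaws, within the pads' length; the fingertips stand 14 mm ahead of it and the grasp point (between the pads) lies 5 mm behind it; z points along the fingers, y is the line along which they close (so a half turn about z gives the same grasp; the last joint's range is limited). The gripper opens to 93 mm and grips with 3 to 60 N. Pads are 15 mm wide; open, the fingers measure 128 mm over their backs; the gripper's body (75 mm by 188 mm) begins 65 mm behind the grasp point.
Start: joints at [1.094, 0.351, 1.652, -0, 1.139, -0.085], TCP at [0.21, 0.508, 0.205] pointing down, gripper open.
Joint ranges: [-2.75, 2.75], [-0.79, 2.1], [0.01, 2.65], [-1.57, 4.71], [0.07, 3.14], [-2.87, 2.87]. Speed limits (rad/s): [2.22, 2.22, 2.79, 3.14, 3.14, 3.14].

### API

Orientations are given as a unit quaternion [x, y, z, w].
In Python, from station import ctrl gives the robot as it stands.
- The arm moves only by the shell command python3 -m creep 'ROWS' [FORCE]. ROWS is text: rows parted by semicolons, each of 7 numbers parted by spaces: the turn, a rotation vector about the world's x, y, z as a fraction of full scale, then the shift along the world's x, y, z as a fraction of full scale, then the opening, from 0 (shut) to 1 (fully open). In form: wx wy wz x y z jaw; .... A call has 1 to 12 rows; each row shifts and turns the commanded pose from where the row before left it; what a row does not reach is not made up. Full scale, the value 1, is 0.25 m for a shift and 120 degrees for a turn. A row lasts 1/12 s, in which the tool goes at most 41.7 mm and 7.16 degrees, less where a joint would pass 70% of its speed; a pose out of reach is approached as far as the arm can. A call with a number of a shift or a turn outside -1 to 1 is refused whole. A call with a gripper value outside its range is refused whole. The fingers move at their own pace and stop on an object; FORCE is the grip in N (left out, the last holds). Time passes only in rows, so rows that do not move let the fingers close. It gives the time, the measured TCP pose, the force, the opening and the grip force at its end, in the units of the state.
- ctrl.get_obs(): the state, without advancing time (a new reading comes with each control period).
- ctrl.capture(name): name is "side" or "top"; returns the picture (420x560x3 uint8, red, green, blue); there is no depth.
- ctrl.camera_params(name): a dict with "intrinsics" (3x3 intrinsics, pixels), "k1" (the pictures are not rectified: a ray, as slopes to the right and down, at radius r is drawn at 1 + k1 r^2 times it, then the intrinsics apply), "T" (4x4, takes a point from camera to world coordinates). Camera axes: x right, y down, z forward; pixel columns grow to the right and rows downward; lengths in m; the calibration is good to about 2 mm. A picture is of the moment at which its call begins. camera_params takes no time and is no camera call.
- ctrl.hand_in(): hands the job in; it is judged then, once.
The state is a dict: "t": time; "q": joint angles; "qd": joint speeds; "effort": joint torques, N m; "position": TCP position; "tool_rot": TCP orientation; "force": force on the tool from outside, world axes, zero at the start; "wrist_torque": the same for the moment, N m; "gripper_width": finger opening in m; "gripper_force": force on a finger pad.
Only numpy, scipy, OpenCV 4.12 (cv2) and the standard library are available. Lean on these libraries where they do the work, as an engineer would, in place of code of your own. Each camera call takes 0.05 s, during which the arm holds its last target. There are 200 camera calls.

### The job

Press the dehumidifier's start button fully down and let it spring back. Then pull up the lock knob on the drying rail's sliding section, slide the section one hole along the rail towards the dehumidifier and let the pin go fully home in that hole, leaving the other things on the shelf where they are. Finish still holding the knob with the pin home, and do not let go: I will come and fit the spring clip.

Things in the scene. Friction and masses are not known exactly. Their poses are not given: they have to be found in the camera images.
- drying_rail: Fixed drying rail: a square aluminium tube 25 x 25 x 270 lying level along its own y axis on two feet, with five lock holes (dark, 13 dia) in its top face, 40 apart along y at -80, -40, 0, +40 and +80; tube top 87.5 above the shelf. Origin on the shelf under the tube's middle (the hole at y = 0), z up, x away from the robot. Its place and yaw vary.
- tube_section (a joint): Position in m of the white sliding section (36 x 56 x 36, round the tube) along the rail's +y. It starts at 0, locked in the middle hole; the next holes are at +0.04 and -0.04; ends at +-0.083. Sliding friction about 1.5 N when unlocked. Two thin steel prongs stick out of it to +x (75 long, tips 105 above the shelf, lower than the knob).
- lock_plunger (a joint): Lift in m of the spring lock plunger (pin, stem and knob), straight up from 0 (pin fully home in a hole) to 0.018. The spring pulls it down with 4.5 N at 0 and 7 N at the top. The 10 dia round-ended pin reaches 12 mm into a hole: it must be lifted by more than 0.012 to slide; between holes it rests on the tube at 0.012, and over a hole it drops in when lowered or let go.
- lock_knob: The plunger's plain upright grey cylindrical knob on top of the sliding section, 26 dia x 30 high; origin at its centre, 132 above the shelf when the pin is home. 12 free below it to the section's collar (stem 11 dia). It is fixed to the plunger and moves with it and the section.
- dehumidifier: Fixed cream box-shaped machine, 160 (x) x 200 (y) x 240 high, filter door on its front (-x); on the left or on the right of the rail, changing places with a teal storage box (170 x 210 x 111 high). Origin at the centre of its underside.
- start_button_top (a point): Centre of the top of the round white start button, 28 dia, on the dehumidifier's top towards the front, in a small grey housing. It is pressed straight down from above.
- start_button (a joint): Press of the start button in m: 0 released, 0.006 fully down (5 N); springs back.
- tumbler_mid (a point): Bystander, to be left alone: clear glass tumbler, 70 dia x 100 high, standing on the coaster behind the rail. Point at its centre.
- coaster_mid (a point): Bystander, to be left alone: round dark silicone coaster, 100 dia x 6, flat behind the rail. Point at its centre.
- spring_clip_mid (a point): Bystander, to be left alone: chrome spring clip, 66 x 26 x 8, lying behind the rail on the left (+y). Point at its centre.
- clothes_peg_mid (a point): Bystander, to be left alone: wooden clothes peg, 70 x 12 x 14, lying behind the rail on the right (-y). Point at its centre.
- softener_mid (a point): Bystander, to be left alone: white bottle, 66 dia x 170 high, behind the rail on the left (+y). Point at its centre.
- peg_jar_mid (a point): Bystander, to be left alone: clear jar, 72 dia x 90 high, behind the rail on the right (-y). Point at its centre.

How it is judged:
On the way, in this order (a step that is already met when the one before it is completed fails the run):
1. start button pressed fully down (value of joint start_button above 0.005 m), for 0.1 s.
2. start button released and sprung back (value of joint start_button below 0.0015 m), for 0.1 s.
3. lock knob held and pulled up so that the pin is clear of its hole (value of joint lock_plunger above 0.012 m and contact force between the fingers and lock_knob above 1 N), for 0.1 s.
At the end, for the whole second after the job is handed in: The sliding section is one hole (40 mm, within 4 mm) from its start towards the dehumidifier's side and at rest, the pin is home (plunger within 3 mm of its bottom), the gripper's fingers are still on the knob (over 1 N), and the start button is up (((y of start_button_top in the frame of drying_rail above 0 m and value of joint tube_section between 0.036 and 0.044 m) or (y of start_button_top in the frame of drying_rail below 0 m and value of joint tube_section between -0.044 and -0.036 m)) and value of joint lock_plunger below 0.003 m and contact force between the fingers and lock_knob above 1 N and value of joint start_button below 0.0015 m and velocity of joint tube_section between -0.01 and 0.01 m/s); the arm keeps its last pose, push and grip.
It fails at once if a bystander (tumbler, coaster, spring clip, softener bottle, peg jar or clothes peg) is moved by more than 30 mm (distance of any of tumbler_mid, coaster_mid, spring_clip_mid, clothes_peg_mid, softener_mid, peg_jar_mid from where it was at the start of the episode above 0.03 m).
It also fails if it takes over 48 s, if anything falls off the work surface, if the arm or the gripper's body presses on something with over 40 N, if the wrist force passes 120 N, or if a joint passes its speed limit or range.

## Working session

There is one attempt and no reset: what is moved stays moved. The work goes in short steps, Python scripts to look and compute and a shell command to move; the robot and the scene stay as the last step left them, time stands still between calls to the robot, and variables do not carry over. Pictures are saved under pics/ and viewed, at most 10 in all, crops included, and the job is handed in when it is done.

```bash
mkdir -p pics; ls
cat > h.py <<'E'
import numpy as np, cv2
from station import ctrl
def ray(name,u,v):
    p=ctrl.camera_params(name);K=np.array(p["intrinsics"]);T=np.array(p["T"]);k=p["k1"]
    d=np.array([(u-K[0,2])/K[0,0],(v-K[1,2])/K[1,1]]);s=d.copy()
    for _ in range(30): s=d/(1+k*(s@s))
    r=T[:3,:3]@np.array([s[0],s[1],1]);return T[:3,3],r/np.linalg.norm(r)
def onz(name,u,v,z):
    o,r=ray(name,u,v);return o+r*(z-o[2])/r[2]
def proj(name,P):
    p=ctrl.camera_params(name);K=np.array(p["intrinsics"]);T=np.array(p["T"]);k=p["k1"]
    c=T[:3,:3].T@(np.array(P)-T[:3,3]);s=c[:2]/c[2];s=s*(1+k*(s@s));return K[:2,:2]@s+K[:2,2]
def tri(a,b):
    (o1,r1),(o2,r2)=ray(*a),ray(*b)
    A=np.array([r1,-r2]).T;x=np.linalg.lstsq(A,o2-o1,rcond=None)[0]
    p,q=o1+r1*x[0],o2+r2*x[1];return (p+q)/2,np.linalg.norm(p-q)
def snap(name,f):
    im=ctrl.capture(name);cv2.imwrite("pics/"+f,im[:,:,::-1]);return im
E
python3 - <<'E'
from h import *
for n in("side","top"):
    snap(n,n+"0.png");p=ctrl.camera_params(n);print(np.round(p["T"],3),p["k1"])
o=ctrl.get_obs();print(o["t"],o["position"],o["tool_rot"],o["gripper_width"],o["force"])
E
```

```text
pics
[[ 0.979 -0.129  0.16   0.439]
 [-0.204 -0.681  0.703 -0.735]
 [ 0.018 -0.721 -0.693  0.909]
 [ 0.     0.     0.     1.   ]] -0.050914153287940446
[[ 0.005 -0.98   0.2    0.386]
 [-1.    -0.006 -0.002  0.034]
 [ 0.003 -0.2   -0.98   1.411]
 [ 0.     0.     0.     1.   ]] 0.03652452516674549
0.1 [0.20987519 0.50805168 0.20478077] [ 1.94659540e-01  9.80870747e-01 -4.73656620e-04 -1.30464162e-04] 0.09291084262441034 [0.48428918 0.07877941 0.68886197]
```

View pics/side0.png

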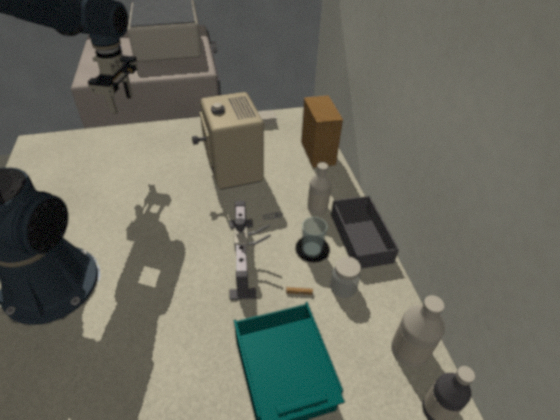

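View pics/top0.png

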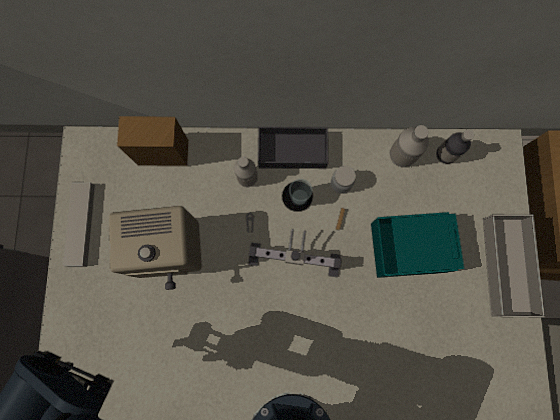

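The dehumidifier is on the left (+y): its button is at about (147,252) in top and (218,107) in side. The knob is at about (296,255) in top and (241,255) in side. I'll enlarge both to refine these.

Run:
```python
from h import *
t=cv2.imread("pics/top0.png");s=cv2.imread("pics/side0.png")
f=lambda im,x,y,w,h,k:cv2.convertScaleAbs(cv2.resize(im[y:y+h,x:x+w],None,fx=k,fy=k,interpolation=cv2.INTER_CUBIC),alpha=1.5)
a=np.vstack([np.hstack([f(t,240,225,110,60,5),f(t,120,230,50,60,5)]),np.hstack([f(s,210,195,80,60,5),f(s,190,85,80,60,5)])[:, :800]])  if False else None
top=np.hstack([f(t,240,225,110,60,5),f(t,120,230,50,60,5)])
bot=np.hstack([f(s,215,235,80,60,5),f(s,190,85,80,60,5)])
cv2.imwrite("pics/c0.png",np.vstack([top,bot]))
b,d=tri(("top",147,252),("side",218,108));print("button",b,d)
k,d=tri(("top",296,255),("side",241,255));print("knob",k,d)
```

```text
button [0.50893314 0.37869854 0.25038733] 0.0003237852066996092
knob [ 0.51964939 -0.01052856  0.01642375] 0.013436521239087458
```

View pics/c0.png

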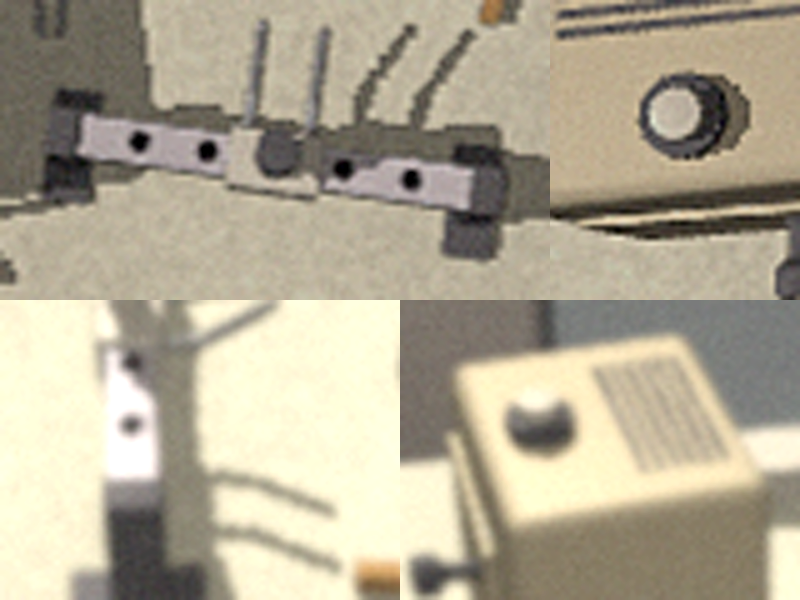

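The crop shows the rail holes in the top view at crop (140,141), (207,151), (343,168) and (411,180). The knob's top face is at (279,153), and the button's face is at about (123,112) in its own crop (side crop: 137,102).

Run:
```python
from h import *
H=[onz("top",240+x/5-.4,225+y/5-.4,.0875)[:2] for x,y in((140,141),(207,151),(343,168),(411,180))]
H=np.array(H);print(H);d=H[0]-H[3];print("mid",H.mean(0),"len",np.linalg.norm(d),"ydir",d/np.linalg.norm(d),"yaw",np.degrees(np.arctan2(-d[0],d[1])))
print("knob",onz("top",240+279/5-.4,225+153/5-.4,.147))
print("but",tri(("top",144.2,252),("side",217,105)))
print(onz("top",144.2,252,.25),onz("top",144.2,252,.258))
from scipy.spatial.transform import Rotation as R
print(R.from_quat(ctrl.get_obs()["tool_rot"]).as_matrix().round(3))
```

```text
[[ 0.52521814  0.07508548]
 [ 0.51956643  0.03577434]
 [ 0.51007471 -0.0438324 ]
 [ 0.50331544 -0.08351107]]
mid [ 0.51454368 -0.00412091] len 0.16010181758298847 ydir [0.1368048  0.99059803] yaw -7.862995571987527
knob [ 0.51264469 -0.00459999  0.147     ]
but (array([0.50751538, 0.38339414, 0.25830663]), np.float64(0.0007769683301532445))
[0.50878773 0.38592683 0.25      ] [0.5079386  0.38349982 0.258     ]
[[-0.924  0.382 -0.   ]
 [ 0.382  0.924 -0.001]
 [ 0.    -0.001 -1.   ]]
```

```bash
python3 -m creep '0 0 0 0 0 0.125 0; 0 0 0 0 0 0.125 0; 0 0 0 0 0 0.125 0; 0 0 0 0 0 0.125 0; 0 0 0.0122 0.12 -0.05 0 0; 0 0 0.0122 0.12 -0.05 0 0; 0 0 0.0122 0.12 -0.05 0 0; 0 0 0.0122 0.12 -0.05 0 0; 0 0 0.0122 0.12 -0.05 0 0; 0 0 0.0122 0.12 -0.05 0 0; 0 0 0.0122 0.12 -0.05 0 0; 0 0 0.0122 0.12 -0.05 0 0' 20
```

```text
t: 1.1
position: [0.4513, 0.4074, 0.3299]
tool_rot: [0.093, 0.996, -0.0, -0.0]
force: [-0.4, 0.0, 0.1]
gripper_width: 0.0178
gripper_force: 0.0
```

```bash
python3 -m creep '0 0 0 0.075 -0.032 0 0; 0 0 0 0.075 -0.032 0 0; 0 0 0 0 0 0 0; 0 0 0 0 0 0 0; 0 0 0 0 0 0 0'
python3 - <<'E'
from h import *
import cv2
f=lambda im,x,y,w,h,k:cv2.convertScaleAbs(cv2.resize(im[y:y+h,x:x+w,::-1],None,fx=k,fy=k,interpolation=cv2.INTER_CUBIC),alpha=1.5)
cv2.imwrite("pics/c1.png",np.hstack([f(ctrl.capture("top"),90,190,130,130,3),f(ctrl.capture("side"),160,30,130,130,3)]))
p=ctrl.get_obs()["position"];print(p,proj("side",p-[0,0,.014]))
E
```

```text
t: 1.52
position: [0.4868, 0.3926, 0.33]
tool_rot: [0.093, 0.996, -0.0, -0.0]
force: [-0.8, -0.5, 0.1]
gripper_width: 0.0007
gripper_force: 0.0
[0.48657506 0.3928746  0.33034944] [208.24834425  86.68933585]
```

View pics/c1.png

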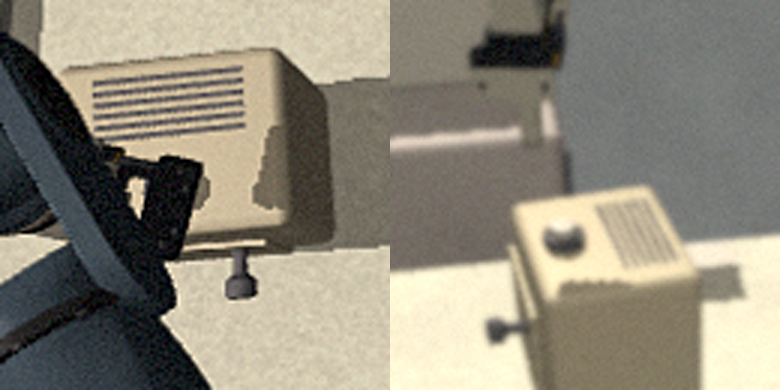

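The closed gripper hangs in front of the button, with its tip near side-crop (145,145) and the button at (175,237). I'll move over it and come down.

```bash
python3 -m creep '0 0 0.0115 0.042 -0.019 0 0; 0 0 0.0115 0.042 -0.019 0 0; 0 0 0 0 0 -0.09 0; 0 0 0 0 0 -0.09 0; 0 0 0 0 0 0 0; 0 0 0 0 0 0 0; 0 0 0 0 0 0 0'
python3 - <<'E'
from h import *
import cv2
f=lambda im,x,y,w,h,k:cv2.convertScaleAbs(cv2.resize(im[y:y+h,x:x+w,::-1],None,fx=k,fy=k,interpolation=cv2.INTER_CUBIC),alpha=1.5)
cv2.imwrite("pics/c2.png",f(ctrl.capture("side"),180,50,80,80,7))
p=ctrl.get_obs()["position"];print(p,proj("side",p-[0,0,.014]))
E
```

```text
t: 2.2
position: [0.5084, 0.3834, 0.2868]
tool_rot: [0.069, 0.998, 0.0, 0.001]
force: [0.2, -0.1, 0.2]
gripper_width: 0.0006
gripper_force: 0.0
[0.50859003 0.38344449 0.28703485] [217.11485712 100.62656951]
```

View pics/c2.png

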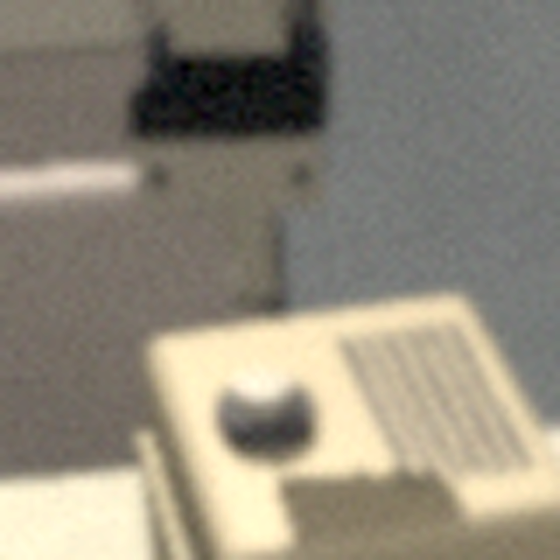

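The closed fingertips show at about (217,93), directly above the button at (218,105), and look a little higher than I computed. I'll come down in small steps and watch the force.

```bash
python3 -m creep '0 0 0 0 0 -0.04 0; 0 0 0 0 0 -0.02 0; 0 0 0 0 0 0 0; 0 0 0 0 0 0 0; 0 0 0 0 0 0 0' ; python3 -m creep '0 0 0 0 0 -0.008 0; 0 0 0 0 0 0 0;  0 0 0 0 0 0 0'; python3 -m creep '0 0 0 0 0 -0.008 0; 0 0 0 0 0 0 0;  0 0 0 0 0 0 0'
```

```text
t: 2.67
position: [0.5086, 0.3828, 0.2704]
tool_rot: [0.07, 0.998, 0.0, 0.0]
force: [0.0, -0.7, -0.5]
gripper_width: 0.0006
gripper_force: 0.0
t: 2.92
position: [0.5085, 0.3828, 0.2682]
tool_rot: [0.07, 0.998, -0.0, -0.0]
force: [0.2, 0.4, -0.2]
gripper_width: 0.0008
gripper_force: 0.0
t: 3.17
position: [0.5085, 0.3828, 0.2661]
tool_rot: [0.07, 0.998, -0.0, -0.0]
force: [0.3, 0.1, -0.1]
gripper_width: 0.0004
gripper_force: 0.0
```

```bash
for i in 1; do :; done; python3 -m creep '0 0 0 0 0 -0.01 0; 0 0 0 0 0 0 0;  0 0 0 0 0 0 0' | grep -E "pos|force:"; python3 -m creep '0 0 0 0 0 -0.01 0; 0 0 0 0 0 0 0;  0 0 0 0 0 0 0'| grep -E "pos|force:"
python3 - <<'E'
from h import *
import cv2
f=lambda im,x,y,w,h,k:cv2.convertScaleAbs(cv2.resize(im[y:y+h,x:x+w,::-1],None,fx=k,fy=k,interpolation=cv2.INTER_CUBIC),alpha=1.5)
cv2.imwrite("pics/c3.png",f(ctrl.capture("side"),180,60,70,70,8))
E
```

```text
position: [0.5084, 0.3828, 0.2636]
force: [0.2, -0.4, -0.6]
gripper_force: 0.0
position: [0.5084, 0.3828, 0.261]
force: [-0.4, 0.9, -0.1]
gripper_force: 0.0
```

View pics/c3.png

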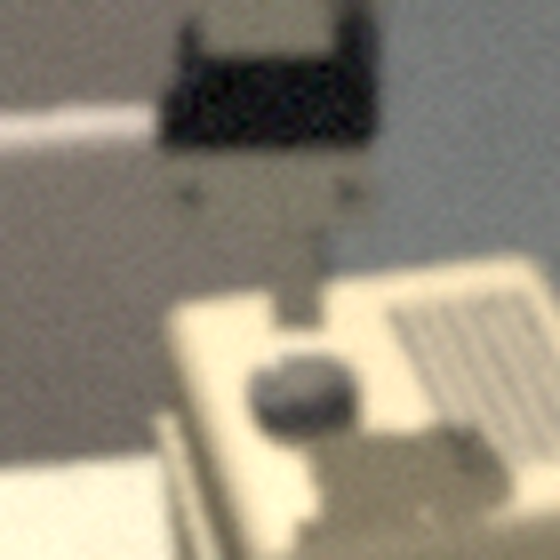

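The fingertips are at side (217,100.6) and the button at (218,106), so there is still a gap. I'll check this against the projection before going on.

Run:
```python
from h import *
p=ctrl.get_obs()["position"];print(p)
for dz in (-.014,0,.02,.07):print(dz,proj("side",p+[0,0,dz]).round(1))
for dy in (.01,.02,.03):print(dy,proj("side",p+[0,dy,-.014]).round(1))
print("box corner pts side", [onz("side",180+a/8,60+b/8,.24).round(3) for a,b in((170,305),(545,262))])
print("box top from top", [onz("top",a,b,.24).round(3) for a,b in((110,212),(184,207),(193,271),(110,272))])
print("button side z.258",onz("side",217.4,105.4,.258), onz("side",217.4,105.4,.25))
print(proj("side",[.508,.3835,.258]),proj("side",[.513,-.0045,.147]),[proj("side",[x,y,.0875]).round(1) for x,y in((.51007,-.0438),(.5033,-.0835))])
```

```text
[0.50846735 0.38281263 0.26119301]
-0.014 [217.7 108.3]
0 [217.4 104.2]
0.02 [216.9  98.3]
0.07 [215.6  83. ]
0.01 [217.4 106.6]
0.02 [217.  104.9]
0.03 [216.7 103.3]
box corner pts side [array([0.464, 0.467, 0.24 ]), array([0.617, 0.474, 0.24 ])]
box top from top [array([0.615, 0.485, 0.24 ]), array([0.629, 0.293, 0.24 ]), array([0.462, 0.261, 0.24 ]), array([0.458, 0.472, 0.24 ])]
button side z.258 [0.50810375 0.38128166 0.258     ] [0.50895851 0.39501098 0.25      ]
[217.28894639 105.03262573] [238.70438264 220.57263519] [array([240.7, 247.4]), array([240.4, 259.7])]
```

```bash
python3 -m creep '0 0 0 0 0 -0.01 0; 0 0 0 0 0 0 0;  0 0 0 0 0 0 0' | grep -E "pos|force:"; python3 -m creep '0 0 0 0 0 -0.01 0; 0 0 0 0 0 0 0;  0 0 0 0 0 0 0'| grep -E "pos|force:"
python3 - <<'E'
from h import *
f=lambda im,x,y,w,h,k:cv2.convertScaleAbs(cv2.resize(im[y:y+h,x:x+w],None,fx=k,fy=k,interpolation=cv2.INTER_CUBIC),alpha=1.8)
p=np.array([.21,.508,.205]);d=np.array([.382,.924,0])*.046
for n in("side","top"):print(n,[proj(n,p+s*d-[0,0,.014]).round(1) for s in(-1,0,1)])
a=f(cv2.imread("pics/side0.png"),70,40,90,80,4);b=f(cv2.imread("pics/top0.png"),0,340,130,80,3)
im=np.zeros((320,760,3),np.uint8);im[:,:360]=a;im[:240,360:750]=b;cv2.imwrite("pics/c4.png",im)
E
```

```text
position: [0.5084, 0.3828, 0.2586]
force: [0.1, -1.1, -0.2]
gripper_force: 0.0
position: [0.5084, 0.3828, 0.2561]
force: [-0.3, -0.6, -0.5]
gripper_force: 0.0
side [array([117.5, 120.1]), array([123.9, 112.6]), array([130. , 105.4])]
top [array([110.5, 379.4]), array([ 94.2, 372.1]), array([ 77.9, 364.9])]
```

View pics/c4.png

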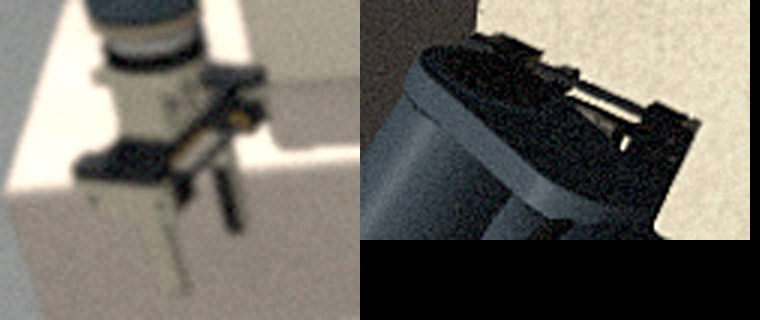

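Both open fingertips in the start view, at about (116,113) and (129,98), sit about 7 px above their projections. The fingers therefore look about 20 mm shorter than stated. I'll check the sideways position in the top view.

Run:
```python
from h import *
p=np.array([.21,.508,.205]);d=np.array([.382,.924,0]);e=np.array([.924,-.382,0])
for z in(.06,.075,.1):print(z,[proj("top",p+s*.094*d+e*.0375+[0,0,z]).round(1) for s in(-1,1)],[proj("top",p+s*.064*d+[0,0,z]).round(1) for s in(-1,1)])
# tip midpoint from the side picture, candidates
m=((116+129)/2,(113+98)/2)
for z in(.191,.2,.21,.22):print(z,onz("side",*m,z).round(3))
```

```text
0.06 [array([124.4, 377.3]), array([ 53.9, 346. ])] [array([105.7, 387.8]), array([ 57.3, 366.2])]
0.075 [array([122.2, 378.3]), array([ 50.8, 346.6])] [array([103.2, 389. ]), array([ 54.2, 367.1])]
0.1 [array([118.5, 380.1]), array([ 45.4, 347.7])] [array([ 98.9, 391.1]), array([ 48.8, 368.7])]
0.191 [0.203 0.555 0.191]
0.2 [0.206 0.539 0.2  ]
0.21 [0.209 0.521 0.21 ]
0.22 [0.212 0.503 0.22 ]
```

```bash
python3 -m creep '0 0 0 0 0 -0.01 0; 0 0 0 0 0 0 0;  0 0 0 0 0 0 0' | grep -E "pos|force:"; python3 -m creep '0 0 0 0 0 -0.01 0; 0 0 0 0 0 0 0;  0 0 0 0 0 0 0'| grep -E "pos|force:"
```

```text
position: [0.5084, 0.3828, 0.2536]
force: [0.1, -0.1, -0.2]
gripper_force: 0.0
position: [0.5084, 0.3828, 0.2511]
force: [-0.3, 0.6, 0.7]
gripper_force: 0.0
```

```bash
python3 -m creep '0 0 0 0 0 -0.01 0; 0 0 0 0 0 0 0;  0 0 0 0 0 0 0' | grep -E "pos|force:"
```

```text
position: [0.5086, 0.3829, 0.2488]
force: [0.4, 0.5, 2.3]
gripper_force: 0.7
```

Contact comes at a TCP height of about 0.2505, which confirms the real fingertips are about 8 mm above the reported TCP. That is 21 mm off the stated figure. I'll press on.

```bash
python3 -m creep '0 0 0 0 0 -0.01 0; 0 0 0 0 0 0 0;  0 0 0 0 0 0 0' | grep -E "pos|force:"; python3 -m creep '0 0 0 0 0 -0.008 0; 0 0 0 0 0 0 0;  0 0 0 0 0 0 0'| grep -E "pos|force:"
```

```text
position: [0.5086, 0.3829, 0.2464]
force: [0.1, 1.0, 3.6]
gripper_force: 1.4
position: [0.5086, 0.3829, 0.2444]
force: [0.2, 0.9, 3.8]
gripper_force: 2.0
```

```bash
python3 -m creep '0 0 0 0 0 -0.006 0; 0 0 0 0 0 0 0;  0 0 0 0 0 0 0' | grep -E "pos|force:"
```

```text
position: [0.5086, 0.3829, 0.2429]
force: [0.1, 0.4, 5.1]
gripper_force: 2.4
```

```bash
python3 -m creep '0 0 0 0 0 -0.006 0; 0 0 0 0 0 0 0;  0 0 0 0 0 0 0' | grep -E "pos|force:"
```

```text
position: [0.5087, 0.383, 0.2427]
force: [-2.2, -1.9, 14.3]
gripper_force: 6.9
```

The button bottomed out: the force jumped to 14 N at a TCP height of 0.2427. Next I'll release it, open the jaws and go above the knob.

```bash
python3 -m creep '0 0 0 0 0 0.06 0; 0 0 0 0 0 0.1 0; 0 0 0 0 0 0.1 0; 0 0 0 0 0 0 0; 0 0 0 0 -0.13 0 1; 0 0 0 0 -0.13 0 1; 0 0 0 0 -0.13 0 1; 0 0 0 0 -0.13 0 1; 0 0 0 0.004 -0.13 0 1; 0 0 0 0.004 -0.13 0 1; 0 0 0 0.004 -0.13 0 1; 0 0 0 0.004 -0.13 0 1'; python3 -m creep '0 0 0 0 -0.13 0 1; 0 0 0 0 -0.13 0 1; 0 0 0 0 -0.13 -0.1 1; 0 0 0 0 -0.12 -0.1 1; 0 0 0 0 0 -0.1 1; 0 0 0 0 0 -0.1 1; 0 0 0 0 0 0 1; 0 0 0 0 0 0 1'
```

```text
t: 6.97
position: [0.5118, 0.1213, 0.3053]
tool_rot: [0.069, 0.998, -0.0, -0.001]
force: [0.0, -0.4, -0.1]
gripper_width: 0.0491
gripper_force: 0.0
t: 7.63
position: [0.5117, -0.0046, 0.2055]
tool_rot: [0.07, 0.998, 0.0, -0.002]
force: [-0.3, -0.0, 0.4]
gripper_width: 0.093
gripper_force: 0.0
```

```bash
python3 -m creep '0 0 0 0.005 0 -0.09 1; 0 0 0 0 0 -0.09 1; 0 0 0 0 0 0 1; 0 0 0 0 0 0 1'|grep pos;python3 - <<'E'
from h import *
f=lambda im,x,y,w,h,k:cv2.convertScaleAbs(cv2.resize(im[y:y+h,x:x+w,::-1],None,fx=k,fy=k,interpolation=cv2.INTER_CUBIC),alpha=1.8)
cv2.imwrite("pics/c5.png",np.hstack([f(ctrl.capture("side"),185,140,110,130,4),f(ctrl.capture("top"),240,210,80,130,4)]))
p=np.array(ctrl.get_obs()["position"]);d=np.array([.137,.99,0])*.0465
print("side tips",[proj("side",p+s*d+[0,0,.008]).round(1) for s in(-1,1)],"knob top",proj("side",[.513,-.0045,.147]).round(1))
E
```

```text
position: [0.514, -0.0044, 0.1622]
side tips [array([239.1, 227.4]), array([238.8, 201.2])] knob top [238.7 220.6]
```

View pics/c5.png

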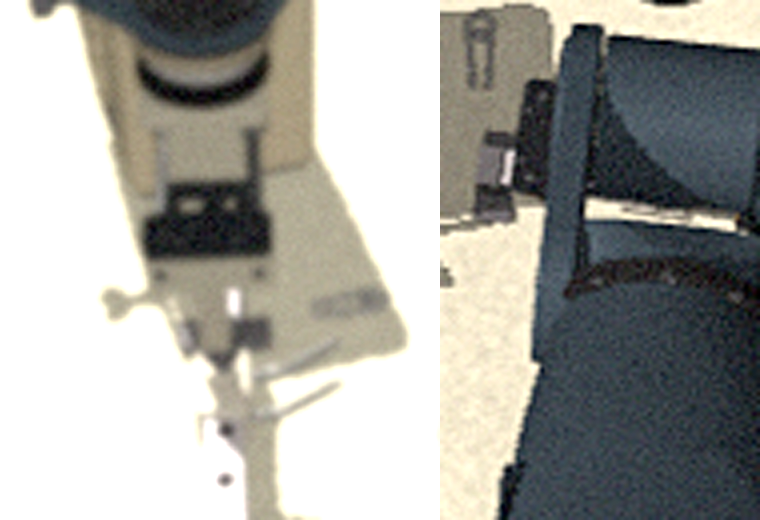

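The near finger hides most of the knob: its tip is at about side crop (220,345), and a dark sliver of the knob shows just below at (220,360). The lateral alignment agrees with the hole line. I'll lower round the knob while watching the force, then close.

```bash
python3 -m creep '0 0 0 0 0 -0.06 1; 0 0 0 0 0 -0.06 1; 0 0 0 0 0 -0.04 1; 0 0 0 0 0 -0.03 1; 0 0 0 0 0 -0.01 1; 0 0 0 0 0 0 1; 0 0 0 0 0 0 1' 30 |grep -E "pos|force:"
```

```text
position: [0.5141, -0.0047, 0.1119]
force: [-0.2, 0.1, -1.2]
gripper_force: 0.0
```

```bash
python3 -m creep '0 0 0 0 0 0 0.5; 0 0 0 0 0 0 0.2; 0 0 0 0 0 0 0; 0 0 0 0 0 0 0; 0 0 0 0 0 0 0; 0 0 0 0 0 0 0; 0 0 0 0 0 0 0; 0 0 0 0 0 0 0' 30
```

```text
t: 9.32
position: [0.5137, -0.0047, 0.1112]
tool_rot: [0.07, 0.998, 0.0, -0.0]
force: [-0.8, 0.6, -0.7]
gripper_width: 0.0438
gripper_force: 0.0
```

```bash
python3 -m creep '0 0 0 0 0 0 0; 0 0 0 0 0 0 0; 0 0 0 0 0 0 0; 0 0 0 0 0 0 0; 0 0 0 0 0 0 0; 0 0 0 0 0 0 0' 30
```

```text
t: 9.82
position: [0.5137, -0.0047, 0.1113]
tool_rot: [0.07, 0.998, 0.0, 0.0]
force: [0.3, -0.2, -0.4]
gripper_width: 0.0258
gripper_force: 30.0
```

The grip is on the knob: 25.8 mm wide, 30 N. Lifting 15.5 mm.

```bash
python3 -m creep '0 0 0 0 0 0.02 0; 0 0 0 0 0 0.022 0; 0 0 0 0 0 0.02 0; 0 0 0 0 0 0 0; 0 0 0 0 0 0 0; 0 0 0 0 0 0 0' 30
```

```text
t: 10.32
position: [0.5136, -0.0047, 0.1266]
tool_rot: [0.07, 0.998, 0.0, -0.0]
force: [1.9, 0.2, -7.7]
gripper_width: 0.0257
gripper_force: 30.0
```

```bash
python3 -m creep '0 0 0 0.0022 0.0158 0 0; 0 0 0 0.0022 0.0158 0 0; 0 0 0 0.0022 0.0158 0 0; 0 0 0 0.0022 0.0158 0 0; 0 0 0 0.0022 0.0158 0 0; 0 0 0 0.0022 0.0158 0 0; 0 0 0 0.0022 0.0158 0 0; 0 0 0 0.0022 0.0158 0 0; 0 0 0 0.0022 0.0158 0 0; 0 0 0 0.0022 0.0158 0 0; 0 0 0 0 0 0 0; 0 0 0 0 0 0 0' 30
```

```text
t: 11.32
position: [0.5191, 0.0354, 0.1266]
tool_rot: [0.069, 0.998, 0.0, -0.0]
force: [-0.5, 1.3, -7.6]
gripper_width: 0.0255
gripper_force: 30.0
```

Moved 40.5 mm. Lowering the pin into the hole.

```bash
python3 -m creep '0 0 0 0 -0.001 -0.016 0; 0 0 0 0 0 -0.016 0; 0 0 0 0 0 0 0; 0 0 0 0 0 0 0' 30 | grep -E "pos|force:"; python3 -m creep '0 0 0 0 0 -0.015 0; 0 0 0 0 0 -0.012 0; 0 0 0 0 0 0 0; 0 0 0 0 0 0 0' 30 | grep -E "pos|force:"
```

```text
position: [0.5191, 0.0345, 0.1184]
force: [-1.8, 1.4, -6.6]
gripper_force: 30.0
position: [0.5191, 0.0346, 0.1118]
force: [-3.1, 1.2, -5.5]
gripper_force: 30.0
```

```bash
python3 -m creep '0 0 0 0 0 -0.004 0; 0 0 0 0 0 0 0; 0 0 0 0 0 0 0; 0 0 0 0 0 0 0' 30
python3 - <<'E'
from h import *
f=lambda im,x,y,w,h,k:cv2.convertScaleAbs(cv2.resize(im[y:y+h,x:x+w,::-1],None,fx=k,fy=k,interpolation=cv2.INTER_CUBIC),alpha=1.3)
cv2.imwrite("pics/c6.png",f(ctrl.capture("side"),190,160,120,140,4))
print([(s,proj("side",[.5145+.137*s,-.0041+.99*s,.0875]).round(1)) for s in(0,-.04,-.08)])
E
```

```text
t: 12.32
position: [0.5192, 0.0345, 0.1112]
tool_rot: [0.07, 0.998, -0.0, 0.0]
force: [-4.5, 0.3, -0.7]
gripper_width: 0.0253
gripper_force: 30.0
[(0, array([240.2, 235.9])), (-0.04, array([240.3, 247.4])), (-0.08, array([240.5, 259.6]))]
```

View pics/c6.png

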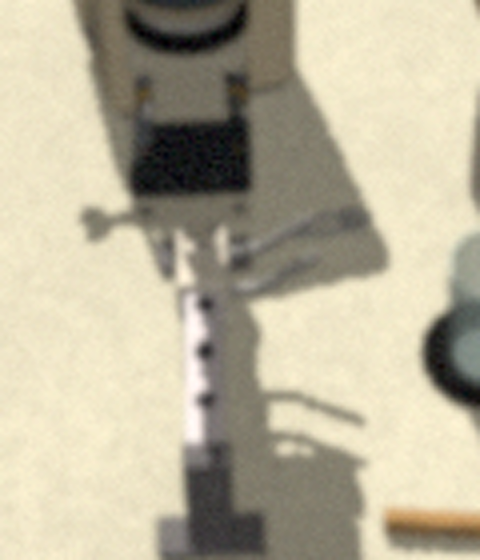

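Three holes now show in front of the section, at crop (204,303), (204,350) and (204,399). The middle hole is uncovered, so the section has moved one hole. The pin is home: the grip height is back at 0.111 and the spring load is off the gripper. The tumbler, coaster and peg are where they were. Handing in with the grip kept.

```bash
python3 -c "
from station import ctrl
print(ctrl.hand_in())"
```

```text
the job is handed in; nothing more can be done
None
```

I pressed the start button fully down and let it spring back, then moved the sliding section one hole (about 40 mm) towards the dehumidifier; by grip height and force the pin is home, the gripper still holds the knob at 30 N, and the job is handed in with no verdict returned.

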